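Start the desk from its push switches in order

TASK

Start up this desk with its cordless push switches, which differ only in the shape of the cap: with a fingertip gently press in first the round cap, then the straight bar-shaped cap, then the square cap, each until it is in and stays in. Leave the plus-shaped cap out. Only press: do not pick up or push about the switches or anything else on the desk, and finish clear of everything.

Things in the scene. Friction and masses are not known exactly. Their poses are not given: they have to be found in the camera images.
- round_switch: loose cordless push switch, 0.3 to 0.5 kg: black housing 72x72 mm, top face 27 mm above the desk, with a round cap, 36 mm across, of plain white plastic in its middle. The four switches have the same housing and differ only in the cap's shape. Origin: centre of the underside; z up
- round_top (a point): centre of the top face of the round cap (rides with the cap; 40 mm above the desk when the cap is out, 32 mm when it is fully in)
- round_cap (a joint): travel of this cap in m: 0 = out, 0.008 = fully in, on a sprung end stop (above about 5 N the whole cap yields up to 5 mm more, about 1 mm for each 1.5 N, and comes back). It slides straight down against a steady 3 N, has no spring, and stays where it is left
- bar_switch: loose cordless push switch, 0.3 to 0.5 kg: black housing 72x72 mm, top face 27 mm above the desk, with a straight bar-shaped cap, 50 x 18 mm, long along the switch's own x, of plain white plastic in its middle. The four switches have the same housing and differ only in the cap's shape. Origin: centre of the underside; z up
- bar_top (a point): centre of the top face of the bar cap (rides with the cap; 40 mm above the desk when the cap is out, 32 mm when it is fully in)
- bar_cap (a joint): travel of this cap in m: 0 = out, 0.008 = fully in, on a sprung end stop (above about 5 N the whole cap yields up to 5 mm more, about 1 mm for each 1.5 N, and comes back). It slides straight down against a steady 3 N, has no spring, and stays where it is left
- square_switch: loose cordless push switch, 0.3 to 0.5 kg: black housing 72x72 mm, top face 27 mm above the desk, with a square cap, 34 x 34 mm, of plain white plastic in its middle. The four switches have the same housing and differ only in the cap's shape. Origin: centre of the underside; z up
- square_top (a point): centre of the top face of the square cap (rides with the cap; 40 mm above the desk when the cap is out, 32 mm when it is fully in)
- square_cap (a joint): travel of this cap in m: 0 = out, 0.008 = fully in, on a sprung end stop (above about 5 N the whole cap yields up to 5 mm more, about 1 mm for each 1.5 N, and comes back). It slides straight down against a steady 3 N, has no spring, and stays where it is left
- cross_switch: loose cordless push switch, 0.3 to 0.5 kg: black housing 72x72 mm, top face 27 mm above the desk, with a plus-shaped cap, 48 mm over each arm, arms 16 mm wide along the switch's x and y, of plain white plastic in its middle. The four switches have the same housing and differ only in the cap's shape. Origin: centre of the underside; z up
- cross_top (a point): centre of the top face of the cross cap (rides with the cap; 40 mm above the desk when the cap is out, 32 mm when it is fully in)
- cross_cap (a joint): travel of this cap in m: 0 = out, 0.008 = fully in, on a sprung end stop (above about 5 N the whole cap yields up to 5 mm more, about 1 mm for each 1.5 N, and comes back). It slides straight down against a steady 3 N, has no spring, and stays where it is left
- notes: loose block of sticky notes, 50x50x20 mm; origin: centre of the underside
- mouse: loose black computer mouse, 104x60x37 mm, between the switches; origin: centre of the underside
- eraser: loose eraser, 23x52x13 mm, between the switches; origin: centre of the underside
- stapler: loose desk stapler, 34x131x46 mm; origin: centre of the underside
- cup: loose white open cup, 72 mm across, 83 mm tall; origin: centre of the underside
- calculator: loose desk calculator, 150x105x29 mm; origin: centre of the underside
- tape_dispenser: loose desk tape dispenser, 54x156x80 mm; origin: centre of the underside
- hole_punch: fixed two-hole punch at the right, 98x115x75 mm; origin: centre of the underside
- pen_pot: fixed pen pot at the right, 90 mm across, 175 mm tall with its pens; origin: centre of the underside
There are look-alikes about, which are no part of the job. What is shaped like the square_switch but green is not meant.

How it is judged:
By the outcome, as a careful person would: the job done as asked, in the order asked, and still so for the second after the job is handed in, with the robot touching nothing.
It also fails if it takes over 48 s, if anything falls off the work surface, if the arm or the gripper's body presses on something with over 40 N, if the wrist force passes 120 N, or if a joint passes its speed limit or range.

ROBOT

A 7-joint arm with a two-finger parallel gripper is mounted at the origin on the work surface; the furniture and walls round the work are solid. World frame = base frame: x ahead of the robot, y to its left, z up, the work surface at z = 0. Lengths are in m, angles in rad, forces in N, time in s.
With the tool pointing down it reaches from about 0.375 to 0.925 m from the base axis. Payload 3.1 kg.
Tool frame: the origin (TCP) lies midway between the tips of the shut fingers; the grasp point (between the pads) lies 19 mm behind it (robot.grip_point_offset is the z of the grasp point in the tool frame, in m); z points along the fingers, y is the direction in which the jaws open and shut (so a half turn about z gives the same grasp; the last joint's range is limited). The gripper opens to 85 mm and grips with 20 to 120 N. Pads are 22 mm wide; open, the fingers measure 114 mm over their backs; the gripper's body (76 mm by 85 mm) begins 54 mm behind the grasp point. The pads swing forward as they close: fully open they stand 13 mm farther back than shut.
Start: joints at [-1.395, 0.383, 0.044, 1.598, -0.018, 1.161, -0.05], TCP at [0.176, 0.626, 0.206] pointing down, gripper open.
Joint ranges: [-2.61, 2.61], [-0.41, 2.15], [-1.48, 1.57], [0, 2.5], [-1.57, 4.71], [0.05, 1.97], [-2.85, 2.85]. Speed limits (rad/s): [2.79, 2.79, 3.14, 3.14, 3.14, 3.14, 3.14].

INTERFACE

Orientations are given as a rotation vector (axis times angle).
In Python, from cell import robot gives the robot as it stands.
- The arm moves only by the tool move_arm, never from a script. Its argument "plan" is a list of rows, each a list of 7 numbers: the shift along the tool's x, y, z in m, then the turn, a rotation vector about the tool's x, y, z in rad, then the opening, from 0 (shut) to 1 (fully open). In form: [[dx, dy, dz, wx, wy, wz, fingers], ...]. A call has 1 to 8 rows; each row is the pose to reach, as a shift and turn from the pose measured when the call began, along the tool's axes at that moment; what a row does not reach only later rows make up. A row lasts 1/8 s, in which the tool goes at most 62.5 mm and 10.7 degrees, less where a joint would pass 70% of its speed; a pose out of reach is approached as far as the arm can. A call with a gripper value outside its range is refused whole. The fingers move at their own pace and stop on an object; "squeeze" is the grip in N (left out, the last holds). Time passes only in rows, so rows that repeat a pose let the fingers close. It gives the time, the measured TCP pose, the force and the opening at its end, in the units of the state.
- robot.get_obs(): the state, without advancing time (a new reading comes with each control period).
- robot.grab_frame(name): name is "scene" or "side" or "wrist"; returns a dict with "pixels" (420x560x3 uint8, red, green, blue), "range_z" (420x560 float32, m along the optical axis (not along the pixel's ray), 0 where there is no reading), "camera_matrix" (3x3 intrinsics, pixels), "T" (4x4, takes a point from camera to world coordinates); the wrist camera has in their place "mount" (4x4, takes a point from camera to tool coordinates, whose origin is the TCP and whose axes are the flange's). Camera axes: x right, y down, z forward; pixel columns grow to the right and rows downward; lengths in m; the calibration is good to about 2 mm. A picture is of the moment at which its call begins: read the wrist's pose just before it.
- robot.sign_off(): hands the job in, once; it reports no verdict.
Trained networks look in the newest picture that a camera, given by its name, has taken for a name from the list of things; names that differ only in an ending like _2 or _b are one class to them, and where a whole thing is asked for, a point or a joint stands for the part that bears it (a point fixed in the world has none). Each returns a list of dicts, best first, with "p" (0 to 1); they miss things now and then, are a little off and sometimes report something else, mostly with a low value. They report only what shows in the picture. A call takes as long as a camera call. They do not tell look-alikes from the thing itself.
- robot.look_for(camera, target): "uv" ([column, row] in pixels, amid what is visible of it).
- robot.outline_of(camera, target): "region" (420x560 bool, what is visible of it) and "uv" ([column, row] in pixels, amid what is visible of it).
- robot.place_of(camera, target): "uv" ([column, row] in pixels: a listed point, or the origin of a listed thing).
The state is a dict: "time_s": time; "joints": joint angles; "joint_vel": joint speeds; "tau": joint torques, N m; "tool_pos": TCP position; "eef_rot": TCP orientation; "wrist_force": force on the tool from outside, world axes, zero at the start; "wrist_torque": the same for the moment, N m; "opening": opening from 0.0 (shut) to 1.0 (fully open).
Only numpy, scipy, OpenCV 4.12 (cv2) and the standard library are available. Lean on these libraries where they do the work, as an engineer would, in place of code of your own. Each camera call takes 0.05 s, during which the arm holds its last target. There are 200 camera calls.

## Working session

There is one attempt and no reset: what is moved stays moved. The work goes in short steps, Python scripts to look and compute and a tool call to move; the robot and the scene stay as the last step left them, time stands still between calls to the robot, and variables do not carry over. Pictures are saved under pics/ and viewed, about 8 in all and at most 12, crops included, and the job is handed in when it is done.

Besides the shell and the picture viewer there is one more tool, called after "Emit:" by a JSON object that holds its "name" and its "arguments". move_arm: Moves the arm, as the interface text tells. Its arguments: {"type":"object","properties":{"plan":{"type":"array","items":{"type":"array","items":{"type":"number"}}},"squeeze":{"type":"number"}},"required":["plan"]}

```bash
mkdir -p pics
cat > h.py <<'E'
import numpy as np, cv2
from cell import robot
def world(f,u,v):
    K=f["camera_matrix"];v_,u_=int(round(v)),int(round(u))
    w=f["range_z"][max(0,v_-2):v_+3,max(0,u_-2):u_+3];z=np.median(w[w>0]) if (w>0).any() else 0
    p=np.array([(u-K[0,2])*z/K[0,0],(v-K[1,2])*z/K[1,1],z,1]); return (f["T"]@p)[:3]
E
python3 - <<'E'
from h import *
o=robot.get_obs();print({k:np.round(v,3) for k,v in o.items()})
for c in("scene","side"):
    f=robot.grab_frame(c);cv2.imwrite(f"pics/{c}0.png",f["pixels"][:,:,::-1])
    np.savez(f"{c}0.npz",**f)
    for n in("round","bar","square","cross"):
        for r in robot.place_of(c,n+"_top")[:3]: print(c,n,np.round(r["uv"]),round(r["p"],2),np.round(world(f,*r["uv"]),3))
E
```

```text
{'time_s': np.float64(0.0), 'joints': array([-1.395,  0.384,  0.044,  1.6  , -0.018,  1.161, -0.05 ]), 'joint_vel': array([-0.001, -0.001,  0.002,  0.001, -0.001,  0.001,  0.001]), 'tau': array([-0.0000e+00, -4.3346e+01,  1.0240e+00, -2.4951e+01,  1.0000e-02,
        1.1000e-02, -0.0000e+00]), 'tool_pos': array([0.176, 0.625, 0.205]), 'eef_rot': array([-0.429, -3.112,  0.004]), 'wrist_force': array([-0.562, -0.282, -0.208]), 'wrist_torque': array([-0.028, -0.099,  0.037]), 'opening': np.float64(1.0)}
scene round [322. 226.] 0.76 [ 0.623 -0.021  0.042]
scene bar [320. 237.] 0.62 [ 0.607 -0.038  0.029]
scene bar [220. 193.] 0.6 [0.475 0.201 0.041]
scene square [270. 231.] 0.72 [0.514 0.028 0.041]
scene square [211. 252.] 0.52 [0.375 0.045 0.041]
scene square [384. 277.] 0.46 [ 0.642 -0.206  0.05 ]
scene cross [280. 160.] 0.62 [0.667 0.232 0.042]
side round [264. 188.] 0.48 [ 0.616 -0.018  0.043]
side bar [310. 250.] 0.71 [0.479 0.198 0.042]
side square [356. 208.] 0.63 [0.367 0.041 0.041]
side square [302. 198.] 0.61 [0.51  0.015 0.042]
side square [200. 223.] 0.22 [0.768 0.11  0.022]
side cross [264. 188.] 0.22 [ 0.615 -0.018  0.043]
```

Run:
```python
import cv2
for c in("scene","side"):
    a=cv2.imread(f"pics/{c}0.png");cv2.imwrite(f"pics/{c}0b.png",cv2.resize(a,(800,600),interpolation=cv2.INTER_CUBIC))
```

```text
(no output)
```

View pics/scene0b.png

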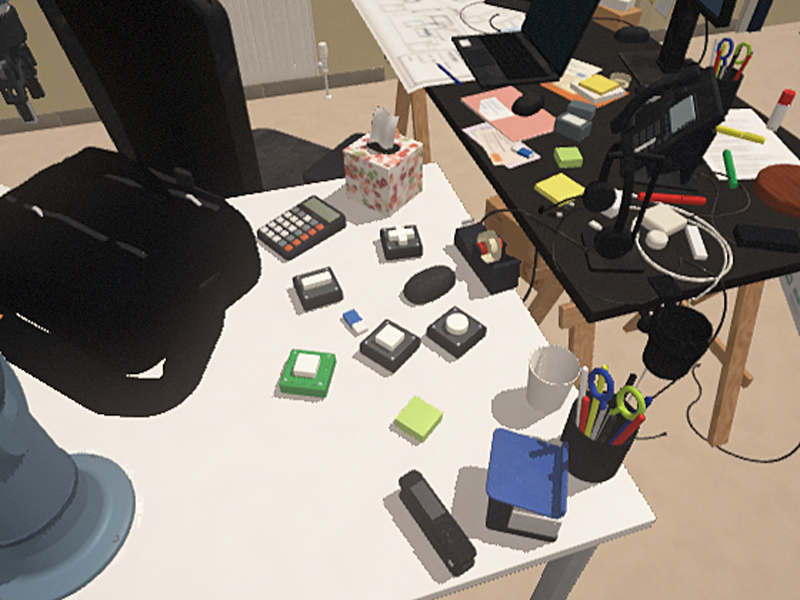

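View pics/side0b.png

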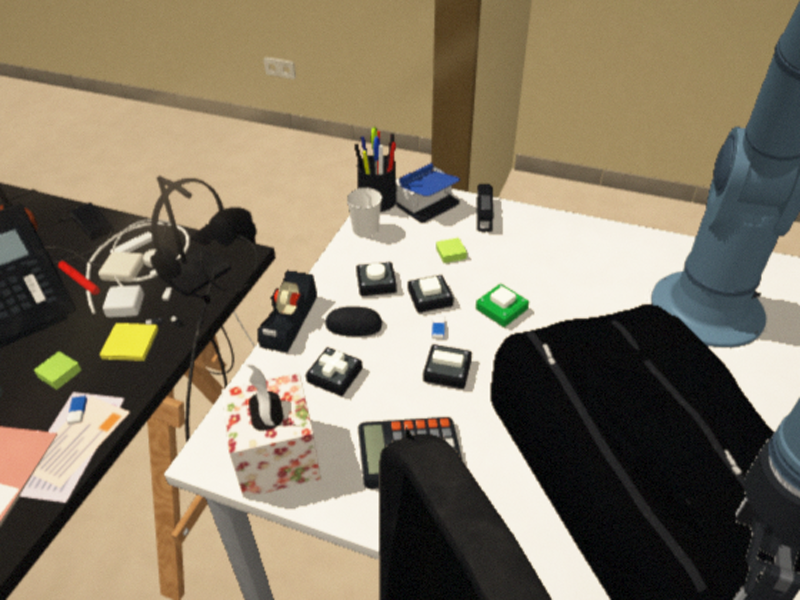

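The four black switches show clearly. In the 800x600 scene picture, round is at (457,322), bar at (318,280), square at (389,338) and cross at (402,236). The green look-alike is at (307,365). Next I'll get exact cap centres and the heights along the path.

Run:
```python
import numpy as np,cv2
from scipy.spatial.transform import Rotation as R
P={}
for c in("scene","side"):
    f=np.load(f"{c}0.npz");z=f["range_z"];K=f["camera_matrix"];v,u=np.indices(z.shape)
    p=np.stack([(u-K[0,2])*z/K[0,0],(v-K[1,2])*z/K[1,1],z],-1)@f["T"][:3,:3].T+f["T"][:3,3]
    P[c]=p; ok=z>0
    for n,q in dict(round=(.62,-.02),bar=(.477,.2),square=(.512,.022),cross=(.667,.232)).items():
        m=ok&(np.hypot(p[...,0]-q[0],p[...,1]-q[1])<.035)&(p[...,2]>.036)&(p[...,2]<.05)&(f["pixels"].min(-1)>120)
        w=p[m]; r=cv2.minAreaRect(w[:,:2].astype(np.float32)*1000)
        print(c,n,m.sum(),np.round(np.median(w,0),4),np.round(r[0],1),np.round(r[1],1),round(r[2]))
    # heights in cells
    for X in np.arange(.1,.8,.1): print(np.round(X,1),[ (round(float(p[ok&(abs(p[...,0]-X)<.05)&(abs(p[...,1]-Y)<.05)&(p[...,2]>-.1)&(p[...,2]<.5)][:,2].max(initial=-1)),2)) for Y in np.arange(-.3,.75,.1)])
print(R.from_rotvec([-0.429,-3.112,.004]).as_matrix().round(3))
```

```text
scene round 160 [ 0.6201 -0.0165  0.0413] [621.1 -15.6] [34.4 34.1] 7
scene bar 126 [0.473  0.1938 0.0407] [473.4 196.1] [20.1 48.8] 80
scene square 188 [0.5139 0.0163 0.0413] [514.5  17.2] [35.9 33. ] 23
scene cross 132 [0.661  0.2219 0.0414] [662.1 223.2] [39.5 39.7] 22
0.1 [-1.0, 0.01, 0.02, 0.29, 0.02, 0.18, 0.18, 0.18, 0.17, 0.32, 0.1]
0.2 [0.0, 0.01, 0.0, 0.01, 0.07, 0.19, 0.19, 0.18, 0.3, 0.42, 0.34]
0.3 [0.01, 0.01, 0.01, 0.03, 0.08, 0.18, 0.21, 0.23, 0.23, -1.0, -1.0]
0.4 [0.05, 0.05, 0.02, 0.04, 0.04, 0.17, 0.19, 0.02, 0.01, 0.0, 0.35]
0.5 [0.08, 0.08, 0.03, 0.04, 0.03, 0.04, 0.03, 0.03, 0.01, 0.37, 0.36]
0.6 [0.18, 0.17, 0.03, 0.04, 0.04, 0.04, 0.03, 0.03, 0.01, -1.0, -1.0]
0.7 [0.18, 0.1, 0.09, 0.06, 0.07, 0.04, 0.12, 0.19, 0.12, -0.08, -0.08]
side round 108 [ 0.6186 -0.011   0.0425] [619.4 -16.2] [37.9 34.3] 89
side bar 146 [0.4716 0.199  0.042 ] [471.2 197.1] [19.9 49.7] 80
side square 129 [0.512  0.0206 0.043 ] [512.1  18.2] [34.7 37.1] 19
side cross 205 [0.6602 0.2261 0.0426] [661.  224.2] [41.4 42. ] 23
0.1 [0.01, 0.01, 0.02, 0.46, 0.5, 0.19, 0.19, 0.18, 0.17, 0.16, -1.0]
0.2 [0.01, 0.01, 0.01, 0.01, -1.0, 0.19, 0.19, 0.19, 0.23, 0.48, 0.43]
0.3 [0.01, 0.01, 0.01, 0.03, 0.03, 0.18, 0.21, 0.23, 0.23, 0.15, -1.0]
0.4 [0.05, 0.05, 0.02, 0.05, 0.05, 0.16, 0.19, 0.17, 0.01, 0.39, 0.4]
0.5 [0.08, 0.08, 0.03, 0.05, 0.03, 0.05, 0.03, 0.03, -1.0, 0.39, 0.4]
0.6 [0.18, 0.17, 0.03, 0.05, 0.04, 0.05, 0.04, 0.11, 0.01, -1.0, -1.0]
0.7 [0.18, 0.16, 0.09, 0.07, 0.07, 0.05, 0.12, 0.2, 0.12, -1.0, -1.0]
[[-0.963  0.271 -0.001]
 [ 0.271  0.963 -0.003]
 [-0.    -0.003 -1.   ]]
```

Run:
```python
import numpy as np
for c in("scene","side"):
    f=np.load(f"{c}0.npz");z=f["range_z"];K=f["camera_matrix"];v,u=np.indices(z.shape)
    p=(np.stack([(u-K[0,2])*z/K[0,0],(v-K[1,2])*z/K[1,1],z],-1)@f["T"][:3,:3].T+f["T"][:3,3])[z>0]
    print(c)
    for Y in np.arange(.3,1.0,.05): print(round(Y,2),[round(float(p[(abs(p[:,0]-X)<.025)&(abs(p[:,1]-Y)<.025)&(p[:,2]<1.2)][:,2].max(initial=-1)),2) for X in np.arange(0,.8,.05)])
```

```text
scene
0.3 [0.02, 0.15, 0.18, 0.19, 0.18, 0.18, 0.19, 0.19, 0.19, 0.03, 0.03, 0.03, 0.01, 0.01, 0.12, 0.01]
0.35 [0.02, 0.16, 0.18, 0.18, 0.18, 0.19, 0.22, 0.19, 0.0, 0.03, 0.03, 0.03, 0.03, 0.12, 0.17, 0.19]
0.4 [0.09, 0.16, 0.17, 0.18, 0.18, 0.23, 0.23, 0.18, -1.0, 0.03, 0.03, 0.03, 0.03, 0.12, 0.19, 0.19]
0.45 [0.02, 0.16, 0.17, 0.17, 0.16, 0.23, 0.22, -1.0, -1.0, 0.01, 0.01, 0.03, 0.03, 0.12, 0.12, 0.12]
0.5 [-1.0, 0.16, 0.16, 0.16, 0.21, 0.22, -1.0, -1.0, -1.0, 0.01, 0.01, 0.01, 0.01, 0.01, 0.0, -1.0]
0.55 [-1.0, 0.16, 0.16, 0.35, 0.29, -1.0, -1.0, -1.0, -1.0, 0.01, 0.34, 0.0, -1.0, -1.0, -1.0, -1.0]
0.6 [-1.0, -1.0, 0.15, 0.37, 0.42, -1.0, -1.0, -1.0, -1.0, 0.37, 0.37, 0.36, -1.0, -1.0, -0.08, -1.0]
0.65 [-1.0, 0.1, -1.0, -1.0, 0.41, -1.0, -1.0, -1.0, -1.0, 0.36, 0.36, 0.06, -1.0, -0.08, -0.08, -0.08]
0.7 [-1.0, 0.09, -1.0, -1.0, 0.33, -1.0, -1.0, -1.0, -1.0, 0.35, 0.27, -1.0, -1.0, -0.08, -0.08, -0.08]
0.75 [-1.0, -1.0, -1.0, -1.0, -1.0, -1.0, -1.0, -1.0, 0.34, 0.34, 0.06, -1.0, -1.0, -1.0, -1.0, -0.08]
0.8 [-1.0, -1.0, -1.0, -1.0, -1.0, -1.0, -1.0, -1.0, 0.33, 0.23, -1.0, -1.0
[... 1057 characters left out ...]
[-1.0, -1.0, -1.0, 0.35, 0.47, -1.0, -1.0, -1.0, 0.39, 0.4, 0.39, 0.17, -1.0, -1.0, -1.0, -1.0]
0.7 [-1.0, -1.0, -1.0, -1.0, 0.35, -1.0, -1.0, -1.0, 0.4, 0.4, 0.39, -1.0, -1.0, -1.0, -1.0, -1.0]
0.75 [-1.0, -1.0, -1.0, -1.0, -1.0, -1.0, -1.0, -1.0, 0.4, 0.4, -1.0, -1.0, -1.0, -1.0, -1.0, -1.0]
0.8 [-1.0, -1.0, -1.0, -1.0, -1.0, -1.0, -1.0, -1.0, -1.0, -1.0, -1.0, -1.0, -1.0, -1.0, -1.0, -1.0]
0.85 [-1.0, -1.0, -1.0, -1.0, -1.0, -1.0, -1.0, -1.0, -1.0, -1.0, -1.0, -1.0, -1.0, -1.0, -1.0, -1.0]
0.9 [-1.0, -1.0, -1.0, -1.0, -1.0, -1.0, -1.0, -1.0, -1.0, -1.0, -1.0, -1.0, -1.0, -1.0, -1.0, -1.0]
0.95 [-1.0, -1.0, -1.0, -1.0, -1.0, -1.0, -1.0, -1.0, -1.0, -1.0, -1.0, -1.0, -1.0, -1.0, -1.0, -1.0]
```

Emit:
{"name": "move_arm", "arguments": {"plan": [[0, 0, -0.06, 0, 0, 0, 0], [0, 0, -0.12, 0, 0, 0, 0], [-0.042, -0.035, -0.12, 0, 0, 0, 0], [-0.084, -0.07, -0.12, 0, 0, 0, 0], [-0.126, -0.105, -0.12, 0, 0, 0, 0], [-0.168, -0.14, -0.12, 0, 0, 0, 0], [-0.21, -0.175, -0.12, 0, 0, 0, 0], [-0.252, -0.21, -0.12, 0, 0, 0, 0]], "squeeze": 20}}

```text
time_s: 1.5
tool_pos: [0.3625, 0.3538, 0.3264]
eef_rot: [0.429, 3.112, 0.001]
wrist_force: [0.0, -0.4, -0.9]
opening: -0.002
```

Emit:
{"name": "move_arm", "arguments": {"plan": [[-0.044, -0.036, 0, 0, 0, 0, 0], [-0.088, -0.072, 0, 0, 0, 0, 0], [-0.132, -0.108, 0, 0, 0, 0, 0], [-0.176, -0.144, 0.02, 0, 0, 0, 0], [-0.22, -0.18, 0.05, 0, 0, 0, 0], [-0.264, -0.216, 0.08, 0, 0, 0, 0], [-0.308, -0.252, 0.11, 0, 0, 0, 0], [-0.348, -0.2865, 0.13, 0, 0, 0, 0]]}}

```text
time_s: 2.5
tool_pos: [0.6208, -0.0165, 0.1951]
eef_rot: [-0.426, -3.112, -0.002]
wrist_force: [0.8, 0.5, 0.9]
opening: -0.001
```

```bash
cat > t.py <<'E'
import sys
from h import *
from scipy.spatial.transform import Rotation as R
o=robot.get_obs();T=dict(round=(.620,-.016),bar=(.472,.1966),square=(.513,.0177))
M=R.from_rotvec(o["eef_rot"]).as_matrix()
print(o["time_s"],np.round(o["tool_pos"],4),np.round(o["wrist_force"],2),np.round(M[:,2],4),np.round(o["joints"],2))
p=np.array([*T[sys.argv[1]],float(sys.argv[2])])
print("shift",np.round(M.T@(p-o["tool_pos"]),4))
E
python3 t.py round 0.05
python3 - <<'E'
from h import *
f=robot.grab_frame("wrist");cv2.imwrite("pics/w1.png",f["pixels"][:,:,::-1])
z=f["range_z"];K=f["camera_matrix"];o=robot.get_obs()
from scipy.spatial.transform import Rotation as R
A=np.eye(4);A[:3,:3]=R.from_rotvec(o["eef_rot"]).as_matrix();A[:3,3]=o["tool_pos"]
print(f["mount"].round(3))
T=A@f["mount"];v,u=np.indices(z.shape)
p=np.stack([(u-K[0,2])*z/K[0,0],(v-K[1,2])*z/K[1,1],z],-1)@T[:3,:3].T+T[:3,3]
for n,q in dict(round=(.62,-.016),bar=(.472,.1966),square=(.513,.018)).items():
    m=(z>0)&(np.hypot(p[...,0]-q[0],p[...,1]-q[1])<.035)&(p[...,2]>.035)&(p[...,2]<.05)&(f["pixels"].min(-1)>110)
    if m.sum()>30:
        w=p[m];r=cv2.minAreaRect(w[:,:2].astype(np.float32)*1000);print(n,m.sum(),np.median(w,0).round(4),r)
E
```

```text
2.5 [ 0.6208 -0.0165  0.1951] [0.84 0.52 0.89] [ 1.0e-04  1.5e-03 -1.0e+00] [-0.52  0.38  0.61  1.71 -0.24  1.13  1.45]
shift [0.0008 0.     0.1451]
[[ 0.001 -0.949 -0.315  0.08 ]
 [ 1.     0.001  0.    -0.001]
 [-0.    -0.315  0.949 -0.168]
 [ 0.     0.     0.     1.   ]]
round 953 [ 0.6214 -0.03    0.0365] ((621.7892456054688, -30.077850341796875), (33.98731231689453, 32.94721603393555), 27.959056854248047)
square 1206 [0.5183 0.0063 0.0364] ((516.55029296875, 3.9983749389648438), (31.930227279663086, 32.102962493896484), 20.523143768310547)
```

```bash
cat > w.py <<'E'
from h import *
from scipy.spatial.transform import Rotation as R
import sys
o=robot.get_obs();f=robot.grab_frame("wrist");cv2.imwrite(f"pics/{sys.argv[1]}.png",f["pixels"][:,:,::-1])
z=f["range_z"];K=f["camera_matrix"]
A=np.eye(4);A[:3,:3]=R.from_rotvec(o["eef_rot"]).as_matrix();A[:3,3]=o["tool_pos"]
print(o["time_s"],o["tool_pos"].round(4),o["joint_vel"].round(3))
T=A@f["mount"];v,u=np.indices(z.shape)
p=np.stack([(u-K[0,2])*z/K[0,0],(v-K[1,2])*z/K[1,1],z],-1)@T[:3,:3].T+T[:3,3]
for n,q in dict(round=(.62,-.016),bar=(.472,.1966),square=(.513,.018),cross=(.661,.224)).items():
    m=(z>0)&(np.hypot(p[...,0]-q[0],p[...,1]-q[1])<.035)&(p[...,2]>.029)&(p[...,2]<.05)&(f["pixels"].min(-1)>110)
    if m.sum()>30:
        w=p[m];r=cv2.minAreaRect(w[:,:2].astype(np.float32)*1000);print(n,m.sum(),np.median(w,0).round(4),np.round(r[0],1),np.round(r[1],1),round(r[2]))
E
python3 w.py w2
```

```text
2.55 [ 0.6218 -0.0279  0.1918] [-0.037 -0.085  0.032  0.07   0.099  0.096 -0.181]
round 1045 [ 0.6204 -0.0166  0.0398] [620.7 -16.5] [34.  34.1] 74
square 1530 [0.5162 0.0168 0.0399] [514.9  16.3] [32.9 33.4] 20
cross 1026 [0.6609 0.2169 0.0397] [662.6 213.3] [30.  47.3] 90
```

View pics/w2.png

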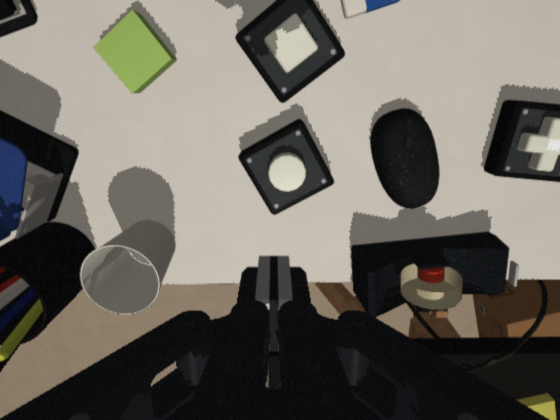

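The wrist view shows the round cap at (287,172) and the square cap at (295,43). Their positions agree with the fixed cameras, so the earlier offset was the arm still settling. The cup and tape dispenser are well clear.

```bash
sed -i 's/round=(.620,-.016)/round=(.6205,-.0163)/;s/(.513,.0177)/(.514,.0175)/' t.py; python3 t.py round 0.05
```

```text
2.6 [ 0.6197 -0.0255  0.193 ] [-1.19 -1.23  0.57] [-0.0034 -0.0068 -1.    ] [-0.52  0.39  0.61  1.71 -0.23  1.13  1.45]
shift [0.0017 0.0102 0.143 ]
```

Emit:
{"name": "move_arm", "arguments": {"plan": [[0.002, 0.01, 0.03, 0, 0, 0, 0], [0.002, 0.01, 0.06, 0, 0, 0, 0], [0.002, 0.01, 0.09, 0, 0, 0, 0], [0.002, 0.01, 0.115, 0, 0, 0, 0], [0.002, 0.01, 0.13, 0, 0, 0, 0], [0.002, 0.01, 0.138, 0, 0, 0, 0], [0.002, 0.01, 0.138, 0, 0, 0, 0]]}}

```text
time_s: 3.48
tool_pos: [0.6202, -0.0162, 0.0551]
eef_rot: [-0.446, -3.107, 0.011]
wrist_force: [0.2, 0.1, 0.4]
opening: -0.0
```

```bash
python3 t.py round 0.040
```

```text
3.475 [ 0.6202 -0.0162  0.0551] [0.15 0.11 0.35] [-0.0035 -0.0068 -1.    ] [-0.47  0.55  0.54  1.8  -0.35  0.89  1.51]
shift [-0.0003  0.0001  0.0151]
```

Emit:
{"name": "move_arm", "arguments": {"plan": [[0, 0, 0.006, 0, 0, 0, 0], [0, 0, 0.011, 0, 0, 0, 0], [0, 0, 0.014, 0, 0, 0, 0], [0, 0, 0.016, 0, 0, 0, 0], [0, 0, 0.018, 0, 0, 0, 0], [0, 0, 0.02, 0, 0, 0, 0], [0, 0, 0.021, 0, 0, 0, 0], [0, 0, 0.021, 0, 0, 0, 0]]}}

```text
time_s: 4.47
tool_pos: [0.6201, -0.0163, 0.034]
eef_rot: [-0.446, -3.107, 0.011]
wrist_force: [-0.3, -0.3, -0.4]
opening: 0.001
```

Emit:
{"name": "move_arm", "arguments": {"plan": [[0, 0, 0.001, 0, 0, 0, 0], [0, 0, 0.002, 0, 0, 0, 0], [0, 0, 0.003, 0, 0, 0, 0], [0, 0, 0.0035, 0, 0, 0, 0]]}}

```text
time_s: 4.97
tool_pos: [0.62, -0.0164, 0.0304]
eef_rot: [-0.446, -3.107, 0.011]
wrist_force: [0.6, 0.5, -0.6]
opening: -0.0
```

```bash
python3 w.py w3
python3 - <<'E'
from h import *
a=cv2.imread("pics/w3.png")
f=robot.grab_frame("side");b=f["pixels"][:,:,::-1]
c=cv2.resize(b[150:240,220:340],(560,420),interpolation=cv2.INTER_CUBIC)
cv2.imwrite("pics/c3.png",cv2.resize(np.hstack([a,c]),(800,300)))
E
```

```text
4.975 [ 0.62   -0.0164  0.0304] [ 0.002  0.005 -0.003  0.    -0.004 -0.003  0.002]
round 1028 [ 0.6189 -0.0095  0.0398] [616.3 -15.5] [34.1 23.9] 73
square 756 [0.517  0.0144 0.04  ] [514.7  16.3] [27.8 29.6] 19
```

View pics/c3.png

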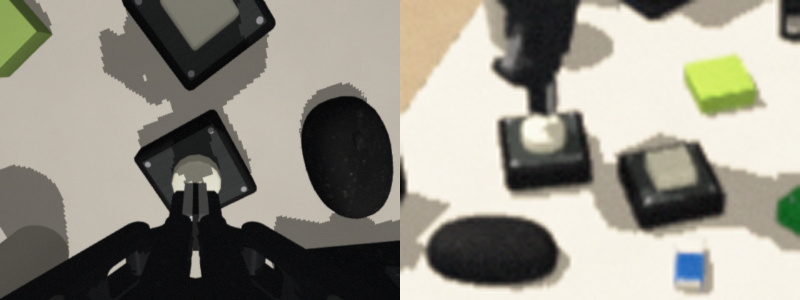

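Run:
```python
from h import *
f=robot.grab_frame("wrist");z=f["range_z"];K=f["camera_matrix"];v,u=np.indices(z.shape);px=f["pixels"]
p=np.stack([(u-K[0,2])*z/K[0,0],(v-K[1,2])*z/K[1,1],z],-1)@f["mount"][:3,:3].T+f["mount"][:3,3]
for r in range(225,300,4): print(r,[(tuple((p[r,c]*1000).round().astype(int).tolist())) for c in (262,268,273,278,284)],px[r,273])
cv2.imwrite("pics/w4.png",cv2.resize(px[190:340,180:380,::-1],(800,600),interpolation=cv2.INTER_CUBIC))
```

```text
225 [(15, -6, -6), (16, -3, -8), (17, -1, -10), (16, 1, -8), (16, 4, -9)] [101 100  90]
229 [(14, -6, -10), (14, -3, -9), (14, -1, -10), (14, 1, -9), (14, 4, -9)] [123 123 110]
233 [(13, -6, -10), (13, -3, -10), (12, -1, -10), (12, 1, -8), (12, 4, -9)] [119 117 105]
237 [(10, -6, -9), (10, -3, -9), (10, -1, -10), (10, 1, -10), (10, 4, -10)] [118 116 105]
241 [(8, -6, -9), (8, -3, -10), (8, -1, -10), (8, 1, -9), (8, 4, -10)] [120 117 106]
245 [(6, -6, -9), (6, -3, -9), (6, -1, -10), (5, 2, -8), (6, 4, -10)] [118 117 105]
249 [(3, -7, -8), (4, -3, -10), (3, -1, -8), (3, 2, -9), (4, 5, -10)] [120 119 108]
253 [(2, -6, -10), (1, -3, -10), (1, -1, -9), (2, 2, -11), (2, 5, -10)] [118 118 106]
257 [(10, -6, -30), (10, -3, -30), (10, -1, -30), (10, 1, -31), (10, 4, -31)] [14 11 14]
261 [(10, -6, -34), (10, -3, -34), (10, -1, -35), (10, 1, -35), (11, 4, -35)] [11 10 10]
265 [(10, -6, -38), (10, -3, -39), (10, -1, -38), (10, 1, -37), (11, 4, -39)] [13 14 11]
269 [(10, -5, -42), (10, -3, -42), (10, -1, -42), (11, 1, -43), (10, 4, -42)] [13 15 12]
273 [(10, -5, -44), (10, -3, -44), (10, -1, -44), (10, 1, -45), (10, 3, -44)] [10  9  9]
277 [(10, -5, -47), (10, -3, -48), (10, -1, -48), (10, 1, -48), (11, 3, -49)] [10  9 12]
281 [(10, -5, -50), (9, -3, -50), (10, -1, -50), (10, 1, -51), (10, 3, -51)] [6 5 8]
285 [(10, -5, -53), (10, -3, -53), (11, -1, -55), (10, 1, -54), (11, 3, -54)] [14 12 15]
289 [(10, -5, -56), (10, -3, -57), (10, -1, -57), (10, 1, -57), (10, 3, -57)] [10  9 12]
293 [(9, -5, -58), (10, -3, -59), (10, -1, -59), (11, 1, -60), (10, 3, -59)] [13 14 13]
297 [(10, -5, -61), (10, -3, -61), (10, -1, -61), (10, 1, -62), (10, 3, -62)] [10 11  7]
```

View pics/w4.png

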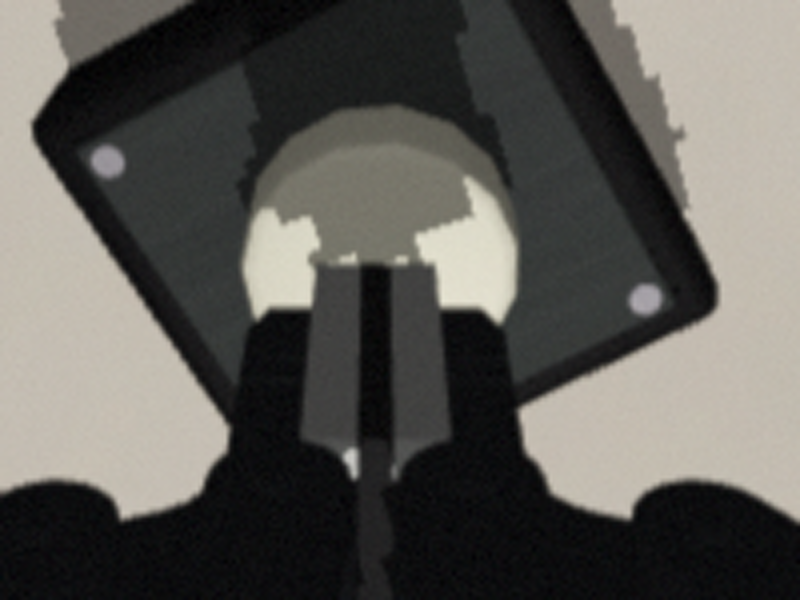

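The wrist depth shows the cap still out, with its top at z≈0.040. The visible fingertip edge is about 27 mm behind the reported TCP, so nothing has been touched yet. I'll go on in small steps and watch the force.

Emit:
{"name": "move_arm", "arguments": {"plan": [[0, 0, 0.003, 0, 0, 0, 0], [0, 0, 0.006, 0, 0, 0, 0], [0, 0, 0.008, 0, 0, 0, 0], [0, 0, 0.01, 0, 0, 0, 0], [0, 0, 0.011, 0, 0, 0, 0], [0, 0, 0.012, 0, 0, 0, 0]]}}

```text
time_s: 5.88
tool_pos: [0.6201, -0.0165, 0.0184]
eef_rot: [-0.446, -3.107, 0.011]
wrist_force: [-0.9, 0.6, -0.2]
opening: -0.003
```

```bash
cat > d.py <<'E'
from h import *
from scipy.spatial.transform import Rotation as R
o=robot.get_obs();f=robot.grab_frame("wrist");z=f["range_z"];K=f["camera_matrix"];v,u=np.indices(z.shape)
p=np.stack([(u-K[0,2])*z/K[0,0],(v-K[1,2])*z/K[1,1],z],-1)@f["mount"][:3,:3].T+f["mount"][:3,3]
print(o["tool_pos"].round(4),o["wrist_force"].round(2))
fg=(abs(p[...,0]-10)<1.5e-3*1000) if 0 else (abs(p[...,0]-.010)<.0015)&(abs(p[...,1])<.006)&(p[...,2]<-.02)
print("finger front max tool z",np.percentile(p[fg][:,2],[50,95,100]).round(4))
w=p@R.from_rotvec(o["eef_rot"]).as_matrix().T+o["tool_pos"]
cap=(p[...,0]>.011)&(p[...,0]<.018)&(abs(p[...,1])<.008)&(f["pixels"].min(-1)>60)
print("cap z",np.median(w[cap][:,2]).round(4),cap.sum())
E
python3 d.py
```

```text
[ 0.6201 -0.0165  0.0184] [-0.85  0.62 -0.24]
finger front max tool z [-0.0756 -0.0301 -0.0203]
cap z 0.0388 692
```

Emit:
{"name": "move_arm", "arguments": {"plan": [[0, 0, 0.002, 0, 0, 0, 0], [0, 0, 0.004, 0, 0, 0, 0], [0, 0, 0.006, 0, 0, 0, 0], [0, 0, 0.007, 0, 0, 0, 0]]}}

```text
time_s: 6.42
tool_pos: [0.6201, -0.0165, 0.0115]
eef_rot: [-0.446, -3.107, 0.011]
wrist_force: [-2.5, 0.2, 3.0]
opening: 0.0
```

```bash
python3 d.py
```

```text
[ 0.6201 -0.0165  0.0115] [-2.52  0.23  2.99]
finger front max tool z [-0.0754 -0.0296 -0.0236]
cap z 0.0357 643
```

Contact: 3 N and the cap is moving. I'll continue to the end stop.

Emit:
{"name": "move_arm", "arguments": {"plan": [[0, 0, 0.001, 0, 0, 0, 0], [0, 0, 0.002, 0, 0, 0, 0], [0, 0, 0.003, 0, 0, 0, 0]]}}

```text
time_s: 6.85
tool_pos: [0.6201, -0.0165, 0.0083]
eef_rot: [-0.446, -3.107, 0.011]
wrist_force: [-1.1, -0.2, 2.6]
opening: -0.0
```

```bash
python3 d.py
```

```text
[ 0.6201 -0.0165  0.0083] [-1.14 -0.22  2.6 ]
finger front max tool z [-0.0757 -0.03   -0.0235]
cap z 0.0327 548
```

Emit:
{"name": "move_arm", "arguments": {"plan": [[0, 0, 0.001, 0, 0, 0, 0], [0, 0, 0.002, 0, 0, 0, 0], [0, 0, 0.0025, 0, 0, 0, 0]]}}

```text
time_s: 7.28
tool_pos: [0.6201, -0.0165, 0.006]
eef_rot: [-0.446, -3.107, 0.011]
wrist_force: [-1.7, 0.3, 6.0]
opening: 0.0
```

```bash
python3 d.py
```

```text
[ 0.6201 -0.0165  0.006 ] [-1.7   0.32  6.04]
finger front max tool z [-0.0757 -0.0297 -0.0237]
cap z 0.0306 484
```

Round is at its stop (6 N, cap top 30.6 mm). I'll lift, verify, and check the backpack's clearance from the bar switch.

Emit:
{"name": "move_arm", "arguments": {"plan": [[0, 0, -0.005, 0, 0, 0, 0], [0, 0, -0.03, 0, 0, 0, 0], [0, 0, -0.07, 0, 0, 0, 0], [0, 0, -0.115, 0, 0, 0, 0], [0, 0, -0.15, 0, 0, 0, 0], [0, 0, -0.16, 0, 0, 0, 0], [0, 0, -0.16, 0, 0, 0, 0]]}}

```text
time_s: 8.2
tool_pos: [0.6207, -0.0153, 0.1658]
eef_rot: [-0.446, -3.107, 0.011]
wrist_force: [-0.4, -0.0, 0.6]
opening: 0.001
```

```bash
python3 w.py w5; python3 t.py bar 0.12
python3 - <<'E'
import numpy as np
for c in("scene","side"):
    f=np.load(f"{c}0.npz");z=f["range_z"];K=f["camera_matrix"];v,u=np.indices(z.shape)
    p=(np.stack([(u-K[0,2])*z/K[0,0],(v-K[1,2])*z/K[1,1],z],-1)@f["T"][:3,:3].T+f["T"][:3,3])[z>0]
    d=np.hypot(p[:,0]-.472,p[:,1]-.1966)
    for h in(.06,.09,.12,.15):
        m=(p[:,2]>h)&(p[:,2]<.3)&(d<.4);i=np.argmin(np.where(m,d,9));print(c,h,d[i].round(3),p[i].round(3))
E
```

```text
8.2 [ 0.6207 -0.0153  0.1658] [ 0.003  0.026 -0.014  0.034 -0.004 -0.001  0.004]
round 1133 [ 0.6205 -0.0165  0.0319] [620.7 -16.7] [34.  33.9] 32
square 1135 [0.5154 0.0192 0.0399] [515.7  16.4] [31.9 32.8] 22
cross 840 [0.6618 0.2136 0.0397] [663.2 210.6] [24.2 45.3] 87
8.25 [ 0.6198 -0.0152  0.1647] [-0.29  0.22 -0.34] [-0.0056 -0.0066 -1.    ] [-0.52  0.42  0.6   1.73 -0.26  1.08  1.45]
shift [0.2012 0.1621 0.0441]
scene 0.06 0.092 [0.396 0.248 0.108]
scene 0.09 0.092 [0.396 0.248 0.108]
scene 0.12 0.092 [0.398 0.251 0.123]
scene 0.15 0.099 [0.393 0.257 0.151]
side 0.06 0.097 [0.401 0.264 0.129]
side 0.09 0.097 [0.401 0.264 0.129]
side 0.12 0.097 [0.401 0.264 0.129]
side 0.15 0.1 [0.391 0.254 0.15 ]
```

Round is in (31.9 mm) and hasn't shifted. The wrist camera would come close to the backpack at the bar switch, so I'll turn the tool about 85° on the way over.

Emit:
{"name": "move_arm", "arguments": {"plan": [[0.028, 0.023, 0, 0, 0, 0.18, 0], [0.056, 0.046, 0, 0, 0, 0.36, 0], [0.084, 0.069, 0, 0, 0, 0.54, 0], [0.112, 0.092, 0, 0, 0, 0.72, 0], [0.14, 0.115, 0, 0, 0, 0.9, 0], [0.168, 0.138, 0, 0, 0, 1.08, 0], [0.19, 0.154, 0, 0, 0, 1.26, 0], [0.201, 0.162, 0, 0, 0, 1.44, 0]]}}

```text
time_s: 9.25
tool_pos: [0.4695, 0.198, 0.1619]
eef_rot: [2.388, 2.04, -0.02]
wrist_force: [0.9, 0.2, 0.1]
opening: 0.001
```

Emit:
{"name": "move_arm", "arguments": {"plan": [[0, 0, 0, 0, 0, 0, 0], [0, 0, 0, 0, 0, 0, 0]]}}

```text
time_s: 9.5
tool_pos: [0.4688, 0.197, 0.1606]
eef_rot: [2.385, 2.043, -0.024]
wrist_force: [0.1, 0.3, 0.4]
opening: 0.003
```

```bash
python3 w.py w6; python3 t.py bar 0.025
```

```text
9.5 [0.4688 0.197  0.1606] [ 0.015 -0.007  0.01  -0.014  0.002  0.001 -0.01 ]
round 476 [ 0.6251 -0.0113  0.0318] [625.7 -11.5] [21.9 35. ] 49
bar 1077 [0.474  0.1958 0.0393] [474.2 195.6] [16.9 48.7] 82
cross 1898 [0.6629 0.2233 0.0397] [663.1 222.9] [41.5 41.8] 24
9.55 [0.4694 0.1968 0.1611] [ 1.05 -0.33 -0.07] [-0.0102 -0.0104 -0.9999] [-1.21  0.22  0.82  2.   -0.18  1.01 -0.46]
shift [0.0018 0.0038 0.136 ]
```

Emit:
{"name": "move_arm", "arguments": {"plan": [[0.001, 0.005, 0.04, 0, 0, 0, 0], [0.001, 0.005, 0.08, 0, 0, 0, 0], [0.001, 0.005, 0.11, 0, 0, 0, 0], [0.001, 0.005, 0.125, 0, 0, 0, 0], [0.001, 0.005, 0.134, 0, 0, 0, 0], [0.001, 0.005, 0.136, 0, 0, 0, 0], [0.001, 0.005, 0.136, 0, 0, 0, 0]]}}

```text
time_s: 10.42
tool_pos: [0.4739, 0.196, 0.0258]
eef_rot: [2.386, 2.041, -0.02]
wrist_force: [0.5, 0.8, -0.3]
opening: -0.001
```

```bash
sed -i 's/bar=(.472,.1966)/bar=(.473,.196)/' t.py; python3 t.py bar 0.014; python3 d.py
```

```text
10.425 [0.4739 0.196  0.0258] [ 0.55  0.78 -0.27] [-0.0087 -0.0094 -0.9999] [-1.07  0.47  0.69  2.07 -0.42  0.76 -0.26]
shift [ 0.     -0.0008  0.0118]
[0.4739 0.196  0.0258] [ 0.55  0.78 -0.27]
finger front max tool z [-0.078  -0.035  -0.0268]
cap z nan 0
  return _methods._mean(a, axis=axis, dtype=dtype,
  ret = ret.dtype.type(ret / rcount)
```

Emit:
{"name": "move_arm", "arguments": {"plan": [[0, -0.001, 0.006, 0, 0, 0, 0], [0, -0.001, 0.01, 0, 0, 0, 0], [0, -0.001, 0.012, 0, 0, 0, 0], [0, -0.001, 0.014, 0, 0, 0, 0], [0, -0.001, 0.0155, 0, 0, 0, 0], [0, -0.001, 0.017, 0, 0, 0, 0], [0, -0.001, 0.018, 0, 0, 0, 0]]}}

```text
time_s: 11.35
tool_pos: [0.4726, 0.1962, 0.0078]
eef_rot: [2.386, 2.041, -0.02]
wrist_force: [-2.0, 1.3, 3.0]
opening: 0.001
```

Emit:
{"name": "move_arm", "arguments": {"plan": [[0, 0, 0.001, 0, 0, 0, 0], [0, 0, 0.002, 0, 0, 0, 0], [0, 0, 0.002, 0, 0, 0, 0]]}}

```text
time_s: 11.72
tool_pos: [0.4726, 0.1961, 0.006]
eef_rot: [2.387, 2.041, -0.02]
wrist_force: [-2.4, 0.1, 5.7]
opening: 0.0
```

Emit:
{"name": "move_arm", "arguments": {"plan": [[0, 0, 0.0006, 0, 0, 0, 0], [0, 0, 0.0006, 0, 0, 0, 0], [0, 0, -0.005, 0, 0, 0, 0], [0, 0, -0.03, 0, 0, 0, 0], [0, 0, -0.07, 0, 0, 0, 0], [0, 0, -0.115, 0, 0, 0, 0], [0, 0, -0.15, 0, 0, 0, 0], [0, 0, -0.155, 0, 0, 0, 0]]}}

```text
time_s: 12.72
tool_pos: [0.4764, 0.1983, 0.1636]
eef_rot: [2.387, 2.041, -0.01]
wrist_force: [-0.4, -0.4, -1.0]
opening: 0.003
```

Emit:
{"name": "move_arm", "arguments": {"plan": [[0, 0, 0, 0, 0, 0, 0], [0, 0, 0, 0, 0, 0, 0]]}}

```text
time_s: 12.98
tool_pos: [0.4757, 0.1977, 0.1624]
eef_rot: [2.387, 2.04, -0.013]
wrist_force: [0.5, -0.3, 0.3]
opening: -0.003
```

```bash
python3 w.py w7; python3 t.py square 0.16
```

```text
12.975 [0.4757 0.1977 0.1624] [ 0.002  0.007 -0.004  0.006  0.     0.006  0.   ]
round 350 [ 0.627  -0.0093  0.0318] [627.2  -9.6] [17.4 34.4] 50
bar 1048 [0.474  0.1956 0.0318] [474.  195.3] [17.4 49.2] 81
cross 1851 [0.6628 0.2235 0.0397] [663.3 222.6] [41.5 42.6] 23
13.025 [0.4755 0.1977 0.1623] [-0.64  0.16  0.06] [-0.0057 -0.007  -1.    ] [-1.22  0.23  0.84  1.99 -0.2   1.01 -0.44]
shift [-0.172   0.0661  0.0033]
```

Bar is in (31.8 mm) and hasn't moved. Now the square.

Emit:
{"name": "move_arm", "arguments": {"plan": [[-0.03, 0.0115, 0, 0, 0, 0, 0], [-0.065, 0.025, 0, 0, 0, 0, 0], [-0.1, 0.0385, 0, 0, 0, 0, 0], [-0.135, 0.052, 0, 0, 0, 0, 0], [-0.16, 0.0615, 0, 0, 0, 0, 0], [-0.172, 0.066, 0.01, 0, 0, 0, 0], [-0.172, 0.066, 0.03, 0, 0, 0, 0], [-0.172, 0.066, 0.03, 0, 0, 0, 0]]}}

```text
time_s: 14.02
tool_pos: [0.5114, 0.0167, 0.131]
eef_rot: [-2.389, -2.04, 0.023]
wrist_force: [-0.2, -0.2, 0.4]
opening: -0.003
```

```bash
python3 w.py w8; python3 t.py square 0.025
```

```text
14.025 [0.5114 0.0167 0.131 ] [-0.016 -0.025  0.011 -0.031  0.013  0.007 -0.007]
round 1333 [ 0.6213 -0.0158  0.0319] [621.6 -16.3] [34.3 33.7] 37
square 1713 [0.5153 0.0172 0.0398] [515.1  16.4] [33.3 33.6] 21
14.075 [0.5124 0.017  0.1321] [-0.74 -0.17  1.28] [-0.009  -0.0085 -0.9999] [-0.9   0.3   0.9   2.02 -0.28  0.96 -0.01]
shift [0.0018 0.0023 0.107 ]
```

Emit:
{"name": "move_arm", "arguments": {"plan": [[0.001, 0.003, 0.035, 0, 0, 0, 0], [0.001, 0.003, 0.065, 0, 0, 0, 0], [0.001, 0.003, 0.09, 0, 0, 0, 0], [0.001, 0.003, 0.104, 0, 0, 0, 0], [0.001, 0.003, 0.107, 0, 0, 0, 0], [0.001, 0.003, 0.107, 0, 0, 0, 0]]}}

```text
time_s: 14.82
tool_pos: [0.5154, 0.0167, 0.0257]
eef_rot: [2.387, 2.04, -0.018]
wrist_force: [-0.4, 0.5, 0.7]
opening: -0.0
```

```bash
python3 t.py square 0.008
```

```text
14.825 [0.5154 0.0167 0.0257] [-0.39  0.49  0.69] [-0.0077 -0.0083 -0.9999] [-0.76  0.49  0.76  2.07 -0.48  0.77  0.14]
shift [ 0.0008 -0.0014  0.0177]
```

Well centred, so I'll press.

Emit:
{"name": "move_arm", "arguments": {"plan": [[0, 0, 0.006, 0, 0, 0, 0], [0, 0, 0.01, 0, 0, 0, 0], [0, 0, 0.012, 0, 0, 0, 0], [0, 0, 0.014, 0, 0, 0, 0], [0, 0, 0.0155, 0, 0, 0, 0], [0, 0, 0.017, 0, 0, 0, 0], [0, 0, 0.018, 0, 0, 0, 0]]}}

```text
time_s: 15.7
tool_pos: [0.5155, 0.0167, 0.0077]
eef_rot: [2.387, 2.04, -0.017]
wrist_force: [0.5, 0.1, 2.7]
opening: -0.003
```

Emit:
{"name": "move_arm", "arguments": {"plan": [[0, 0, 0.001, 0, 0, 0, 0], [0, 0, 0.002, 0, 0, 0, 0], [0, 0, 0.0022, 0, 0, 0, 0]]}}

```text
time_s: 16.08
tool_pos: [0.5156, 0.0167, 0.0058]
eef_rot: [2.387, 2.04, -0.017]
wrist_force: [-1.5, 0.6, 6.0]
opening: -0.003
```

Emit:
{"name": "move_arm", "arguments": {"plan": [[0, 0, 0.0005, 0, 0, 0, 0], [0, 0, 0.0005, 0, 0, 0, 0], [0, 0, -0.005, 0, 0, 0, 0], [0, 0, -0.03, 0, 0, 0, 0], [0, 0, -0.07, 0, 0, 0, 0], [0, 0, -0.115, 0, 0, 0, 0], [0, 0, -0.16, 0, 0, 0, 0], [0, 0, -0.19, 0, 0, 0, 0]]}}

```text
time_s: 17.08
tool_pos: [0.5174, 0.0177, 0.1974]
eef_rot: [2.387, 2.039, -0.014]
wrist_force: [-0.0, 0.5, 0.2]
opening: -0.003
```

Emit:
{"name": "move_arm", "arguments": {"plan": [[0, 0, 0, 0, 0, 0, 0], [0, 0, 0, 0, 0, 0, 0], [0, 0, 0, 0, 0, 0, 0]]}}

```text
time_s: 17.45
tool_pos: [0.516, 0.0175, 0.1959]
eef_rot: [2.388, 2.04, -0.019]
wrist_force: [-0.6, 0.5, 0.5]
opening: -0.003
```

```bash
python3 w.py w9; python3 t.py square 0.2
python3 - <<'E'
from h import *
f=robot.grab_frame("side");cv2.imwrite("pics/s9.png",cv2.resize(f["pixels"][140:300,180:394,::-1],(800,598)))
E
```

```text
17.45 [0.516  0.0175 0.1959] [ 0.002  0.004 -0.002 -0.004 -0.001  0.001 -0.001]
round 906 [ 0.6213 -0.016   0.0319] [621.3 -16.5] [33.3 34.2] 4
square 1088 [0.5151 0.017  0.032 ] [515.   16.4] [32.9 32.8] 21
17.5 [0.5161 0.0175 0.1959] [1.05 0.43 0.54] [-0.0085 -0.0087 -0.9999] [-0.98  0.21  0.97  1.95 -0.18  1.09 -0.09]
shift [-0.0003 -0.0021 -0.004 ]
```

View pics/s9.png

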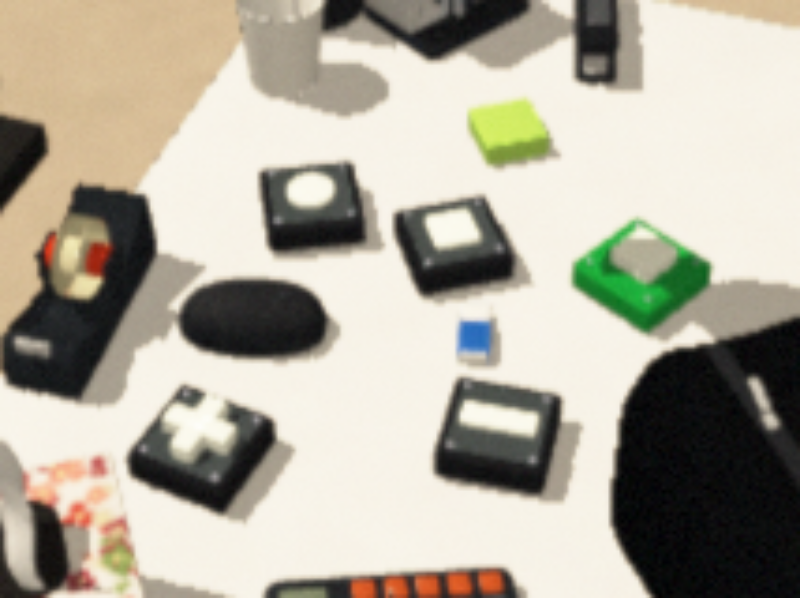

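The view shows round (312,190), square (453,228) and bar (498,417) pressed low. The cross at (200,425) and the green look-alike at (643,255) are still out, nothing else has moved, and the arm is clear.

```bash
python3 -c "
from cell import robot
print(robot.sign_off())"
```

```text
the job is handed in; nothing more can be done
None
```

I pressed the round, bar and square caps in that order with the shut fingertips, at about 6 N each, until each reached its end stop. The job was handed in at about 17.5 s.

**Last checks:** After I lifted off, the wrist camera's depth put the cap tops at 31.9 mm (round), 31.8 mm (bar) and 32.0 mm (square), against 32 mm for fully in. The cross cap was still out at 39.7 mm when last measured, just after the bar press, and it still looked out in the final side view. The switches had moved no more than about 1 mm, and in the final side view nothing else looked disturbed. The arm finished still, with the TCP about 0.2 m above the desk and clear of everything.

**Disagreements:**
- **Fingertip position:** The real fingertips were about 25 mm short of the reported TCP. My first descent on the round cap therefore touched nothing, and I found contact by force and depth instead.
- **First wrist measurement:** It was about 14 mm off because the arm was still settling. A repeat agreed with the fixed cameras.

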